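# Turn the card pad to the punch's stop bar and hold the index plunger out

## Task

The card pad on the desktop punch has had its long side done: turn it a quarter turn so that one of its short ends lies squarely against the stop bar, flat on the base plate with the whole end on the bar, and let go of it. Then grip the pull knob of the sprung index plunger that locks the punch head, draw it fully back out of its seat hole, and finish still gripping and holding it there, so that a colleague can slide the head across. Leave the pen cup, the tape roll and the pile of booklets where they are, and do not disturb the pad again.

Things in the scene. Friction and masses are not known exactly. Their poses are not given: they have to be found in the camera images.
- pad_center (a point): centre (half-way up, 17 mm above the plate) of the loose card pad, a rigid white block 100 long (its x) by 60 wide (y) by 34 mm high (z), 0.12 to 0.25 kg. It starts flat on the punch's base plate, a long side roughly facing the stop bar, 45 to 75 mm off. Either short end may go to the bar
- stop_mid (a point): foot of the stop bar's front face, mid-length, on the grey base plate's top (10 mm above the table). x points level from the pad square into the bar's face, y along the bar, z up. Steel bar 180 mm long (90 each side), 18 high. The plate reaches 175 mm to -x, 110 to +y, 290 to -y. The punch is fixed to the table, at varying places and angles
- knob_neck (a point): mid-neck of the plunger's black pull knob, on its level axis, 62 mm above the table; 210 mm to -y and 53 mm to -x of stop_mid at rest; axes as stop_mid's; it is pulled towards -x and moves with the plunger. Neck: round, 16 mm thick. Flange, 28 mm wide, 7 thick, begins 18 mm to -x. To +x: bushing at 20 mm, front lug at 27 mm (80 wide along y, top 88 mm above the table), head at 82 mm (top 101 mm)
- plunger (a joint): travel of the plunger in m: 0 seated in its hole, 0.018 fully back against its end stop. A spring pulls it home with about 5 N at rest, 10 N fully back
- pen_cup: red plastic cup with pens, 76 mm wide, 98 mm high (pens to 145), standing beyond the punch; origin under its centre; not to be moved
- tape_roll: brown ring 100 mm wide, 48 mm high, lying on the table to the -y side of the punch; origin under its centre; not to be moved
- booklets: pile of booklets 210 by 148 by 40 mm on the table to the +y side of the punch; origin under its centre; not to be moved
Not all that is in view belongs to the job. Of the things like the part that bears pad_center, leave any that is blue; of the rest the larger one is meant.

How it is judged:
By the outcome, as a careful person would: the job done as asked, in the order asked, and still so for the second after the job is handed in, while the arm keeps its last pose, push and grip.
It also fails if it takes over 51 s, if anything falls off the work surface, if the arm or the gripper's body presses on something with over 40 N, if the wrist force passes 120 N, or if a joint passes its speed limit or range.

## Robot

A 7-joint arm with a two-finger parallel gripper is mounted at the origin on the work surface. World frame = base frame: x ahead of the robot, y to its left, z up, the work surface at z = 0. Lengths are in m, angles in rad, forces in N, time in s.
With the tool pointing down it reaches from about 0.425 to 1.025 m from the base axis. Payload 9.4 kg.
Tool frame: the origin (TCP) lies on the mounting face of the last link; the fingertips stand 173 mm ahead of it and the grasp point (between the pads) lies 155 mm ahead of it; z points along the fingers, y is the line along which they close (so a half turn about z gives the same grasp; the last joint's range is limited). The gripper opens to 85 mm and grips with 20 to 120 N. Pads are 22 mm wide; open, the fingers measure 114 mm over their backs; the gripper's body (76 mm by 85 mm) begins 54 mm behind the grasp point. The pads swing forward as they close: fully open they stand 13 mm farther back than shut.
Start: joints at [-1.215, 0.599, -0.003, 1.599, 0.002, 0.943, -0.08], TCP at [0.304, 0.658, 0.405] pointing down, gripper open.
Joint ranges: [-2.57, 2.57], [-0.35, 1.97], [-1.29, 1.29], [0.11, 2.56], [-1.05, 4.19], [0.11, 1.86], [-2.63, 2.63]. Speed limits (rad/s): [2.22, 2.22, 3.01, 3.01, 3.14, 3.14, 3.14].

## Interface

Orientations are given as a unit quaternion [w, x, y, z].
In Python, from station import r, get_image, ticket, nets gives the robot as it stands.
- The arm moves only by the tool servo_tool, never from a script. Its argument "commands" is a list of rows, each a list of 4 numbers: the shift along the tool's x, y, z in m, then the turn about the tool's z in degrees. In form: [[x, y, z, twist], ...]. A call has 1 to 20 rows; each row shifts and turns the commanded pose from where the row before left it, along the tool's axes as they then stand; what a row does not reach is not made up. A row lasts 1/8 s, in which the tool goes at most 62.5 mm and 10.7 degrees, less where a joint would pass 70% of its speed; a pose out of reach is approached as far as the arm can. A call is refused whole if a number of a shift passes 0.0625 or a number of a turn 10.7, either way. A call with a gripper value outside its range is refused whole. "grip" is the finger opening in m, from 0 to 0.0854, set as the call begins (left out, the last holds). The fingers move at their own pace and stop on an object; "newtons" is the grip in N (left out, the last holds). Time passes only in rows, so rows that do not move let the fingers close. It gives the time, the measured TCP pose, the force, the opening and the grip force at its end, in the units of the state.
- r.sense(): the state, without advancing time (a new reading comes with each control period).
- get_image(name): name is "scene" or "side" or "wrist"; returns a dict with "frame" (400x640x3 uint8, blue, green, red), "fovy" (degrees; the focal length in pixels is half the picture's height over the tangent of half this angle, whatever the lens; pixels are square), "cx", "cy" (the principal point, pixels), "R" (3x3) and "t" (3): a world point X has camera coordinates R X + t. Camera axes: x right, y down, z forward; pixel columns grow to the right and rows downward; lengths in m; the calibration is good to about 2 mm. The wrist camera is an equidistant fisheye: a pixel r from the principal point sees the ray r / f radians off the axis. A picture is of the moment at which its call begins. There is no depth.
- ticket.sign_off(): hands the job in; it is judged then, once.
Trained networks look in the newest picture that a camera, given by its name, has taken for a name from the list of things; names that differ only in an ending like _2 or _b are one class to them, and where a whole thing is asked for, a point or a joint stands for the part that bears it (a point fixed in the world has none). Each returns a list of dicts, best first, with "p" (0 to 1); they miss things now and then, are a little off and sometimes report something else, mostly with a low value. They report only what shows in the picture. A call takes as long as a camera call. They do not tell look-alikes from the thing itself.
- nets.trace(label, camera): "pixels" (400x640 bool, what is visible of it) and "location" ([column, row] in pixels, amid what is visible of it).
The state is a dict: "time_s": time; "joint_positions": joint angles; "dq": joint speeds; "joint_torque": joint torques, N m; "tool_pos": TCP position; "ee_rot": TCP orientation; "contact_force": force on the tool from outside, world axes, zero at the start; "torque": the same for the moment, N m; "grip_width": finger opening in m; "gripper_force": force on a finger pad.
Only numpy, scipy, OpenCV 4.12 (cv2) and the standard library are available. Lean on these libraries where they do the work, as an engineer would, in place of code of your own. Each camera call takes 0.05 s, during which the arm holds its last target. There are 200 camera calls.

## Working session

There is one attempt and no reset: what is moved stays moved. The work goes in short steps, Python scripts to look and compute and a tool call to move; the robot and the scene stay as the last step left them, time stands still between calls to the robot, and variables do not carry over. Pictures are saved under pics/ and viewed, at most 10 in all, crops included, and the job is handed in when it is done.

Besides the shell and the picture viewer there is one more tool, called after "Request:" by a JSON object that holds its "op" and its "data", one argument or row to a line. servo_tool: Moves the arm, as the interface text tells. Its arguments: {"type":"object","properties":{"commands":{"type":"array","items":{"type":"array","items":{"type":"number"}}},"grip":{"type":"number"},"newtons":{"type":"number"}},"required":["commands"]}

```bash
mkdir -p pics; ls
cat > h.py <<'E'
import numpy as np, cv2
from station import r, get_image, ticket, nets
def px2w(im,uv,z):
    f=200/np.tan(np.radians(im["fovy"])/2)
    d=np.array([(uv[0]-im["cx"])/f,(uv[1]-im["cy"])/f,1.0])
    R=np.array(im["R"]);t=np.array(im["t"])
    C=-R.T@t; D=R.T@d
    return C+D*(z-C[2])/D[2]
def w2px(im,X):
    f=200/np.tan(np.radians(im["fovy"])/2)
    c=np.array(im["R"])@np.array(X)+np.array(im["t"])
    return [im["cx"]+f*c[0]/c[2],im["cy"]+f*c[1]/c[2]]
E
python3 - <<'E'
from h import *
s=r.sense();print({k:np.round(v,3).tolist() for k,v in s.items()})
for c in ["scene","side"]:
    im=get_image(c);cv2.imwrite(f"pics/{c}0.png",im["frame"])
    print(c,im["fovy"],np.round(-np.array(im["R"]).T@np.array(im["t"]),3))
    for l in ["pad_center","knob_neck","pen_cup","tape_roll","booklets","stop_mid"]:
        try:
            for d in nets.trace(l,c)[:3]: print(l,round(d["p"],2),np.round(d["location"],1),d["pixels"].sum())
        except Exception as e: print(l,e)
E
```

```text
pics
{'time_s': 0.0, 'joint_positions': [-1.215, 0.6, -0.003, 1.6, 0.002, 0.943, -0.08], 'dq': [-0.0, 0.0, -0.0, -0.001, -0.001, -0.001, -0.001], 'joint_torque': [0.003, -77.646, 1.565, -25.799, 0.012, 0.009, -0.0], 'tool_pos': [0.304, 0.658, 0.404], 'ee_rot': [-0.0, 0.215, 0.977, -0.001], 'contact_force': [0.482, 0.054, 0.635], 'torque': [-0.003, 0.017, -0.077], 'gripper_force': 0.0, 'grip_width': 0.085}
scene 51.92634359699271 [ 1.315 -0.295  0.759]
pad_center 0.9 [423.1 239.3] 1120
pad_center 0.78 [293.3 203. ] 866
pad_center 0.76 [316.  156.4] 233
knob_neck 0.73 [234.1 240.2] 133
pen_cup 0.76 [341.2 245.6] 1495
tape_roll 0.71 [183.7 297.9] 1596
booklets 0.97 [376.3 175.3] 2737
stop_mid 0.96 [268.3 250.4] 8593
side 42.37079542391436 [ 0.319 -0.843  1.262]
pad_center 0.56 [310.8 231.2] 757
pad_center 0.51 [232.6 200.7] 338
knob_neck 0.59 [358.3 277. ] 158
pen_cup 0.76 [382.  210.3] 875
tape_roll 0.62 [391.9 336. ] 1008
booklets 0.61 [290.4 168. ] 2542
stop_mid 0.93 [344.1 258.6] 9389
stop_mid 0.43 [391.4 336.7] 1100
```

View pics/scene0.png

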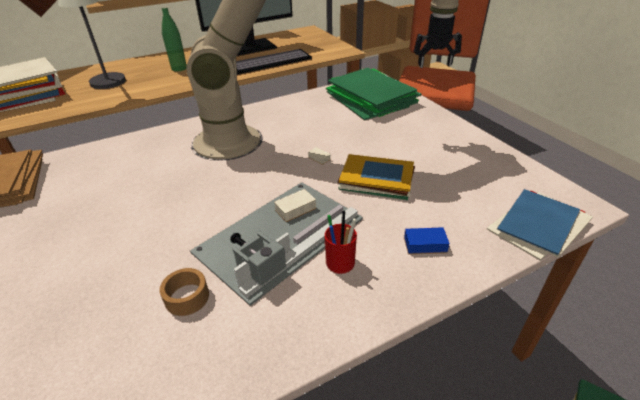

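View pics/side0.png

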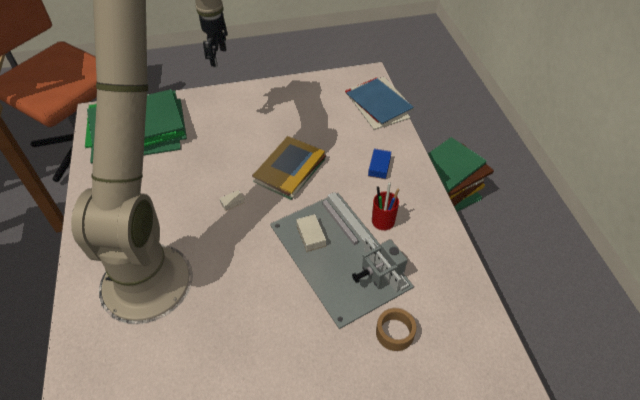

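The scene view shows the white pad on the plate at (295,205), the knob at (237,239) and the cup at (341,246). The blue block at (427,240) and the small white one at (318,156) are decoys. The side view agrees: pad (311,231), knob (358,276).

```bash
cat >> h.py <<'E'
from scipy.optimize import minimize
def rz(a): return np.array([[np.cos(a),-np.sin(a),0],[np.sin(a),np.cos(a),0],[0,0,1]])
def proj(im,X):  # general incl. fisheye
    f=200/np.tan(np.radians(im["fovy"])/2)
    c=(np.array(im["R"])@np.atleast_2d(X).T).T+np.array(im["t"])
    if im.get("fish"):
        rr=np.hypot(c[:,0],c[:,1]);k=f*np.arctan2(rr,c[:,2])/np.maximum(rr,1e-9)
        return np.stack([im["cx"]+k*c[:,0],im["cy"]+k*c[:,1]],1)
    return np.stack([im["cx"]+f*c[:,0]/c[:,2],im["cy"]+f*c[:,1]/c[:,2]],1)
BOX=np.array([[x,y,z] for x in(-.05,.05) for y in(-.03,.03) for z in(-.017,.017)])
def iou(im,mask,p,z=.027):
    h=cv2.convexHull((proj(im,(rz(p[2])@BOX.T).T+[p[0],p[1],z])*16).astype(np.int32))
    m=np.zeros((400,640),np.uint8);cv2.fillConvexPoly(m,h,1,shift=4)
    m=m>0;return (m&mask).sum()/max(1,(m|mask).sum())
def fitpad(views,p0,z=.027):
    best=None
    for a in np.radians(np.arange(0,180,15)):
        o=minimize(lambda p:-sum(iou(i,m,p,z) for i,m in views),[p0[0],p0[1],a],method="Nelder-Mead",options=dict(initial_simplex=[[p0[0],p0[1],a],[p0[0]+.02,p0[1],a],[p0[0],p0[1]+.02,a],[p0[0],p0[1],a+.2]],xatol=1e-4,fatol=1e-4))
        if best is None or o.fun<best.fun: best=o
    return best.x,-best.fun/len(views)
E
python3 - <<'E'
from h import *
ims={c:get_image(c) for c in["scene","side"]}
co={"side":[(272,225),(341,325),(411,288),(335,195)],"scene":[(302,184),(193,249),(249,297),(362,217)]}
P=np.array([[-.175,.11],[-.175,-.29]])
for c in co:
    W=np.array([px2w(ims[c],q,.01)[:2] for q in co[c]]);y=W[0]-W[1]
    print(c,np.round(W,3).tolist(),"len",np.linalg.norm(y),np.linalg.norm(W[2]-W[1]),np.linalg.norm(W[3]-W[2]))
    th=np.arctan2(y[1],y[0])-np.pi/2; 
    y2=W[3]-W[2];th2=np.arctan2(y2[1],y2[0])-np.pi/2
    th=(th+th2)/2
    R=rz(th)[:2,:2]; o=(W[0]-R@P[0]+W[1]-R@P[1])/2
    print("th",np.degrees([th,th2]),"stop",o,"knob",o+R@[-.053,-.21])
v=[]
for c,g in(("scene",(293,203)),("side",(311,231))):
    d=min(nets.trace("pad_center",c),key=lambda d:np.hypot(*(np.array(d["location"])-g)));v.append((ims[c],d["pixels"]))
    k=nets.trace("knob_neck",c)[0];print("knob",px2w(ims[c],k["location"],.062))
    for l,z in(("pen_cup",.05),("tape_roll",.024),("booklets",.02)):
        print(l,px2w(ims[c],nets.trace(l,c)[0]["location"],z).round(3))
p0=px2w(v[0][0],(294,203),.027);print(p0)
for vv in(v,v[:1],v[1:]):
    x,s=fitpad(vv,p0);print(x[:2],np.degrees(x[2]),s)
im=get_image("wrist");print(im["fovy"],im["cx"],im["cy"],-np.array(im["R"]).T@np.array(im["t"]),np.array(im["R"]).round(2))
E
```

```text
side [[0.373, 0.109], [0.498, -0.255], [0.713, -0.19], [0.587, 0.183]] len 0.38513826463431694 0.22464480727732247 0.3936130814361113
th [18.81756321 18.66936775] stop [0.5720144  0.06834709] knob [ 0.58958396 -0.14752396]
scene [[0.387, 0.116], [0.5, -0.249], [0.714, -0.176], [0.607, 0.193]] len 0.38222408390201157 0.22555435881872635 0.3847782533241551
th [16.60618038 16.06882893] stop [0.5856343  0.07002181] knob [ 0.5948611  -0.14636642]
knob [ 0.57954215 -0.14883768  0.062     ]
pen_cup [0.711 0.066 0.05 ]
tape_roll [ 0.654 -0.307  0.024]
booklets [0.471 0.346 0.02 ]
knob [ 0.56865989 -0.14621241  0.062     ]
pen_cup [0.71  0.068 0.05 ]
tape_roll [ 0.652 -0.281  0.024]
booklets [0.459 0.326 0.02 ]
[0.47820035 0.04777808 0.027     ]
[0.48239633 0.04563188] 94.60760558932728 0.9035412984936464
[0.48719814 0.04632076] 99.00075567370662 0.9582417582417583
[0.47934074 0.04446945] 94.85211173086806 0.935687263556116
65.70646984690485 323.57425456774706 201.34973215331127 [0.2340584  0.69003902 0.37435668] [[ 0.42  0.91 -0.  ]
 [ 0.87 -0.4   0.3 ]
 [ 0.27 -0.13 -0.95]]
```

Request:
{"op": "servo_tool", "data": {
  "commands": [
    [-0.03,-0.0344,0.003,0],
    [-0.03,-0.0344,0.003,0],
    [-0.03,-0.0344,0.003,0],
    [-0.03,-0.0344,0.003,0],
    [-0.03,-0.0344,0.003,0],
    [-0.03,-0.0344,0.003,0],
    [-0.03,-0.0344,0.003,0],
    [-0.03,-0.0344,0.003,0],
    [-0.03,-0.0344,0.003,0],
    [-0.03,-0.0344,0.003,0],
    [-0.03,-0.0344,0.003,0],
    [-0.03,-0.0344,0.003,0],
    [-0.03,-0.0344,0.003,0],
    [-0.03,-0.0344,0.003,0],
    [0,0,0,9.8],
    [0,0,0,9.8],
    [0,0,0,9.8],
    [0,0,0,9.8],
    [0,0,0,9.8],
    [0,0,0,9.8]
  ],
  "grip": 0.0854,
  "newtons": 40
}}

```text
time_s: 3.85
tool_pos: [0.4835, 0.0449, 0.3629]
ee_rot: [0.0, 0.669, 0.744, 0.0]
contact_force: [-0.7, -0.0, -0.5]
grip_width: 0.0853
gripper_force: 0.0
```

```bash
cat >> h.py <<'E'
def fpx2w(im,uv,z):
    f=200/np.tan(np.radians(im["fovy"])/2)
    a=np.array([uv[0]-im["cx"],uv[1]-im["cy"]]);rr=np.hypot(*a);th=rr/f
    d=np.array([*(a/max(rr,1e-9)*np.sin(th)),np.cos(th)])
    R=np.array(im["R"]);C=-R.T@np.array(im["t"]);D=R.T@d
    return C+D*(z-C[2])/D[2]
def yaw():
    q=r.sense()["ee_rot"];w,x,y,z=q
    return np.degrees(np.arctan2(1-2*(x*x+z*z),2*(x*y-w*z)))
def wrist(name=None):
    im=get_image("wrist");im["fish"]=True
    if name: cv2.imwrite(f"pics/{name}.png",im["frame"])
    return im
E
python3 - <<'E'
from h import *
im=wrist("w1");s=r.sense();print(s["time_s"],s["tool_pos"],s["ee_rot"],yaw(),s["joint_positions"])
for d in nets.trace("pad_center","wrist")[:2]:
    if d["p"]<.4: continue
    g=fpx2w(im,d["location"],.04);x,sc=fitpad([(im,d["pixels"])],g);print(d["p"],d["location"],g,x[:2],np.degrees(x[2]),sc)
for d in nets.trace("knob_neck","wrist")[:2]: print("knob",d["p"],d["location"],fpx2w(im,d["location"],.062))
E
```

```text
3.9 [0.48348652 0.04493802 0.36283191] [8.84606840e-05 6.71458671e-01 7.41041953e-01 2.62825882e-04] 5.640501136964379 [-0.4364003   0.38999698  0.3061671   2.19380822 -0.20975447  0.58387439
  0.12221177]
0.97 [149.4, 9.6] [0.28267548 0.21814742 0.04      ] [0.26800147 0.26261962] 111.24000906245435 0.9292701279157262
0.93 [565.5, 30.1] [0.74401934 0.26767467 0.04      ] [0.75919199 0.27927301] 64.35015588584304 0.9511846988295747
knob 0.45 [396.7, 347.4] [ 0.59239943 -0.13910128  0.062     ]
```

View pics/w1.png

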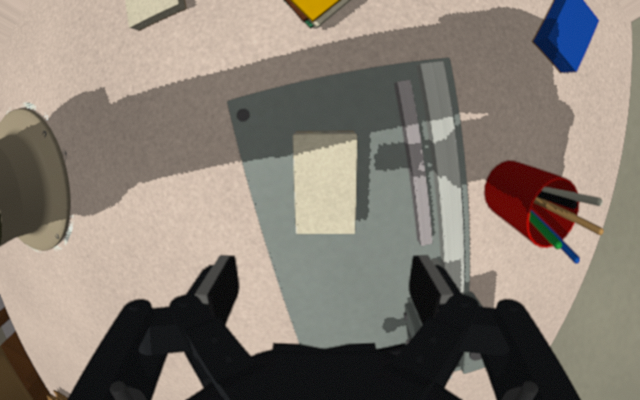

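The wrist view shows the pad's top face with corners (294,133), (357,133), (355,234), (294,234). The pinkish bar runs from (398,83) to (418,244), with a paler rail behind it.

Run:
```python
from h import *
im=wrist()
C=np.array([fpx2w(im,q,.044)[:2] for q in[(294,133),(357,133),(355,234),(294,234)]])
print("pad",C.round(4).tolist(),C.mean(0),[np.linalg.norm(C[i]-C[i-1]).round(4) for i in range(4)])
l=(C[0]+C[1]-C[2]-C[3]);print("long axis",np.degrees(np.arctan2(l[1],l[0])))
for n,q,z in [("barfootL top",(398,83),.01),("barfootL bot",(418,244),.01),("topface R",(411,80),.028),("topR bot",(432,243),.028),("plate TL",(229,101),.01),("TR",(450,59),.01),("edge bot",(300,345),.01)]:
    print(n,fpx2w(im,q,z).round(4))
cv2.imwrite("pics/w1c.png",cv2.resize(im["frame"][50:270,220:480],None,fx=3,fy=3)[:600,:780])
```

```text
pad [[0.4502, 0.0936], [0.5084, 0.1004], [0.521, -0.0004], [0.4593, -0.0075]] [0.48472522 0.04650126] [np.float64(0.1015), np.float64(0.0586), np.float64(0.1016), np.float64(0.0621)]
long axis 96.12688059545287
barfootL top [0.5484 0.1567 0.01  ]
barfootL bot [ 0.6041 -0.0201  0.01  ]
topface R [0.557  0.1602 0.028 ]
topR bot [ 0.6135 -0.0096  0.028 ]
plate TL [0.3746 0.1186 0.01  ]
TR [0.603  0.1949 0.01  ]
edge bot [ 0.4779 -0.1939  0.01  ]
```

View pics/w1c.png

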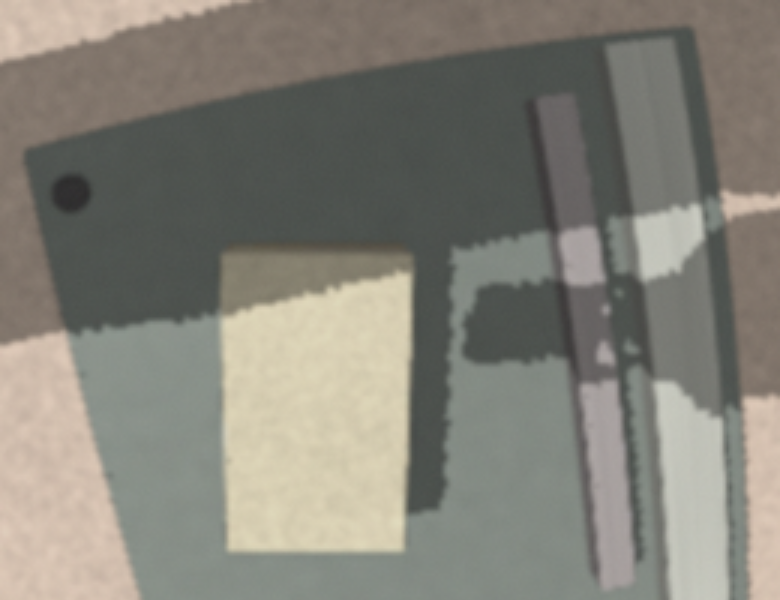

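Request:
{"op": "servo_tool", "data": {
  "commands": [
    [0.0015,0.0014,0.02,-0.4],
    [0,0,0.03,0],
    [0,0,0.03,0],
    [0,0,0.03,0],
    [0,0,0.03,0],
    [0,0,0.02,0],
    [0,0,0.01,0],
    [0,0,0.007,0],
    [0,0,0,0],
    [0,0,0,0]
  ]
}}

```text
time_s: 5.3
tool_pos: [0.4848, 0.0465, 0.1863]
ee_rot: [0.0, 0.664, 0.748, 0.0]
contact_force: [0.4, -0.2, 0.0]
grip_width: 0.0856
gripper_force: 0.0
```

Request:
{"op": "servo_tool", "data": {
  "commands": [
    [0,0,0,0],
    [0,0,0,0],
    [0,0,0,0],
    [0,0,0,0],
    [0,0,0,0],
    [0,0,0,0],
    [0,0,0,0]
  ],
  "grip": 0.0,
  "newtons": 30
}}

```text
time_s: 6.18
tool_pos: [0.4847, 0.0466, 0.1862]
ee_rot: [0.0, 0.664, 0.748, 0.0]
contact_force: [0.0, -0.8, 4.7]
grip_width: 0.0595
gripper_force: 31.7
```

Request:
{"op": "servo_tool", "data": {
  "commands": [
    [0,0,-0.001,5],
    [0,0,0,9.9],
    [0,0,0,9.9],
    [0,0,0,9.9],
    [0,0,0,9.9],
    [0,0,0,9.9],
    [0,0,0,9.9],
    [0,0,0,9.9],
    [0,0,0,5],
    [0,0,0,0],
    [0,0,0,0]
  ]
}}

```text
time_s: 7.55
tool_pos: [0.4846, 0.0465, 0.1867]
ee_rot: [-0.0, 0.988, 0.153, 0.0]
contact_force: [-0.4, 0.4, -2.1]
grip_width: 0.0598
gripper_force: 32.8
```

Run:
```python
from h import *
im=wrist("w2");s=r.sense();print(s["time_s"],s["tool_pos"],yaw(),s["contact_force"],s["joint_positions"].round(2))
for c in("scene","side"):
    cv2.imwrite(f"pics/{c}2.png",get_image(c)["frame"])
a=im["frame"];b=cv2.imread("pics/side2.png")[150:350,230:450]
cv2.imwrite("pics/c2.png",cv2.resize(np.hstack([a[:400],cv2.resize(b,(440,400))]),None,fx=.74,fy=.74))
```

```text
7.6 [0.48460209 0.04647549 0.18676248] -72.39524332559765 [-0.14417722 -0.29348658 -1.79615595] [-0.4   0.73  0.28  2.3  -0.97  0.23 -0.49]
```

View pics/c2.png

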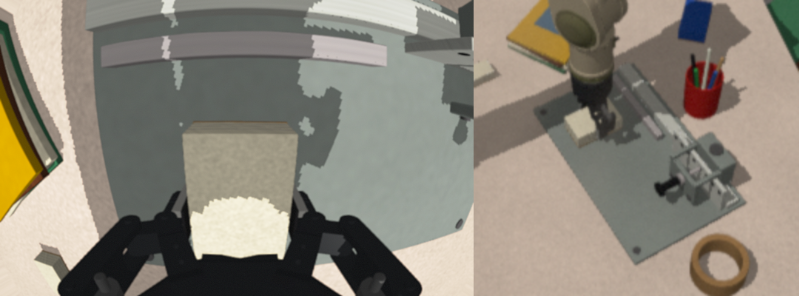

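Run:
```python
from h import *
im=wrist();g=cv2.cvtColor(im["frame"],cv2.COLOR_BGR2GRAY)
cv2.imwrite("pics/c3.png",cv2.resize(im["frame"][35:200,130:540],(800,322),interpolation=cv2.INTER_CUBIC))
k=1/.74
def ang(a,b): return np.degrees(np.arctan2(*(b-a)[1::-1]))
for n,p,q,z in[("top",(184,133),(298,133),.045),("bot",(190,122.5),(294,122.5),.011),("barfoot",(103,66),(386,66),.01)]:
    a=fpx2w(im,np.array(p)*k,z);b=fpx2w(im,np.array(q)*k,z)
    print(n,a.round(4),b.round(4),np.linalg.norm(a-b),ang(b,a))
```

```text
top [0.5241 0.0881 0.045 ] [0.5417 0.0327 0.045 ] 0.05814587026384645 107.59162185604542
bot [0.5218 0.0917 0.011 ] [0.5425 0.0267 0.011 ] 0.06820598595568404 107.62439375035858
barfoot [0.5435 0.1659 0.01  ] [ 0.6059 -0.0267  0.01  ] 0.20243123199883628 107.94321046908347
```

View pics/c3.png

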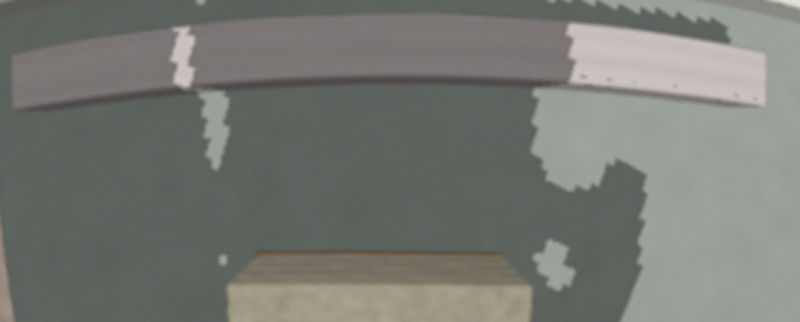

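Run:
```python
from h import *
im=wrist();print("cam",-np.array(im["R"]).T@np.array(im["t"]))
s=800/410
def w(p,z): return fpx2w(im,(p[0]/s+130,p[1]/s+35),z)
for n,p,q,z in[("padtop",(228,285),(531,285),.044),("padbot",(258,252),(502,252),.01),("bar edge low",(15,108),(764,105),.01),("same,z28",(15,108),(764,105),.028),("bar edge far28",(13,56),(764,53),.028),("bar mid low",(389,84),(389,77),.01),("bar mid hi",(389,77),(389,77),.028)]:
    a=w(p,z);b=w(q,z);d=a-b
    print(n,a.round(4),b.round(4),np.linalg.norm(d).round(4),np.degrees(np.arctan2(d[1],d[0])).round(2))
```

```text
cam [0.55798834 0.06919558 0.1564282 ]
padtop [0.5231 0.0888 0.044 ] [0.541  0.0323 0.044 ] 0.0592 107.56
padbot [0.523  0.0894 0.01  ] [0.5414 0.0314 0.01  ] 0.0608 107.58
bar edge low [0.5428 0.1667 0.01  ] [ 0.606  -0.0266  0.01  ] 0.2034 108.12
same,z28 [0.5446 0.1547 0.028 ] [ 0.6001 -0.0149  0.028 ] 0.1784 108.12
bar edge far28 [0.5567 0.1589 0.028 ] [ 0.6124 -0.0108  0.028 ] 0.1786 108.17
bar mid low [0.5718 0.0707 0.01  ] [0.5734 0.0712 0.01  ] 0.0017 -162.4
bar mid hi [0.5715 0.071  0.028 ] [0.5715 0.071  0.028 ] 0.0 0.0
```

Request:
{"op": "servo_tool", "data": {
  "commands": [
    [0.008,0,0,-0.3],
    [0.01,0,0,0],
    [0.01,0,0,0],
    [0.006,0,0,0],
    [0.002,0,0.0007,0],
    [0,0,0,0],
    [0,0,0,0]
  ]
}}

```text
time_s: 8.68
tool_pos: [0.519, 0.0576, 0.1863]
ee_rot: [-0.0, 0.988, 0.155, 0.0]
contact_force: [-0.3, 1.4, 6.3]
grip_width: 0.0591
gripper_force: 33.6
```

Request:
{"op": "servo_tool", "data": {
  "commands": [
    [0.002,0,0,0],
    [0.001,0,0,0],
    [0,0,0,0]
  ]
}}

```text
time_s: 9.05
tool_pos: [0.5199, 0.0577, 0.1863]
ee_rot: [-0.0, 0.988, 0.154, -0.002]
contact_force: [-7.3, -1.2, 12.1]
grip_width: 0.0596
gripper_force: 34.6
```

Request:
{"op": "servo_tool", "data": {
  "commands": [
    [0.001,0,-0.0005,0],
    [0.001,0,0,0],
    [0,0,0,0]
  ],
  "newtons": 20
}}

```text
time_s: 9.43
tool_pos: [0.5232, 0.0587, 0.1863]
ee_rot: [0.0, 0.988, 0.155, -0.001]
contact_force: [-4.0, -2.3, 1.1]
grip_width: 0.0598
gripper_force: 33.2
```

Run:
```python
from h import *
im=wrist();s=r.sense();print(s["time_s"],s["tool_pos"],yaw(),s["contact_force"],s["torque"])
cv2.imwrite("pics/c4.png",cv2.resize(im["frame"][40:280,130:540],(800,468),interpolation=cv2.INTER_CUBIC))
```

```text
9.475 [0.52316637 0.05868918 0.18630747] -72.20143672489401 [-3.24694432 -1.97847148  0.88242242] [-0.4320353   0.78405289  0.11058413]
```

View pics/c4.png

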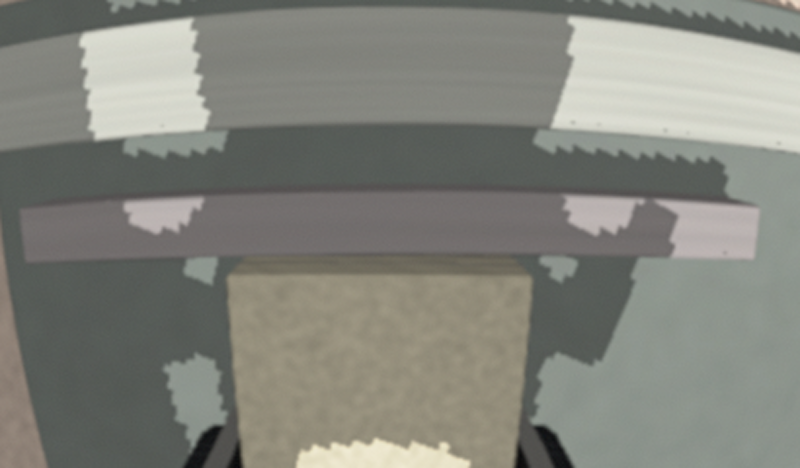

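Run:
```python
from h import *
im=wrist()
s=800/410;u=np.array([.951,.309,0])
def w(p,z): return fpx2w(im,(p[0]/s+130,p[1]/s+40),z)
for n,p,z in[("padL",(229,275),.044),("padR",(531,275),.044),("barL",(235,257),.028),("barR",(525,257),.028),("barEndL",(25,261),.028),("barEndR",(757,258),.028)]:
    print(n,w(p,z).round(4),(w(p,z)@u).round(4))
```

```text
padL [0.5616 0.1009 0.044 ] 0.5652
padR [0.5795 0.045  0.044 ] 0.565
barL [0.5609 0.1033 0.028 ] 0.5654
barR [0.5805 0.0425 0.028 ] 0.5652
barEndL [0.5446 0.1555 0.028 ] 0.566
barEndR [ 0.6009 -0.016   0.028 ] 0.5665
```

Request:
{"op": "servo_tool", "data": {
  "commands": [
    [0.001,0,0,0],
    [0.001,0,0,0],
    [0,0,0,0]
  ]
}}

```text
time_s: 9.9
tool_pos: [0.5236, 0.0587, 0.1863]
ee_rot: [-0.0, 0.988, 0.154, -0.002]
contact_force: [-8.6, -4.8, 6.1]
grip_width: 0.0597
gripper_force: 33.7
```

Request:
{"op": "servo_tool", "data": {
  "commands": [
    [0.001,0,0,0],
    [0.001,0,-0.0005,0],
    [0,0,0,0],
    [0,0,0,0]
  ]
}}

```text
time_s: 10.4
tool_pos: [0.5242, 0.0588, 0.1865]
ee_rot: [-0.0, 0.988, 0.154, -0.003]
contact_force: [-14.0, -7.2, 4.7]
grip_width: 0.0594
gripper_force: 33.5
```

Request:
{"op": "servo_tool", "data": {
  "commands": [
    [-0.001,0,0,0],
    [0,0,0,0],
    [0,0,0,0],
    [0,0,0,0],
    [0,0,0,0],
    [0,0,0,0]
  ],
  "grip": 0.0854
}}

```text
time_s: 11.15
tool_pos: [0.5265, 0.0599, 0.187]
ee_rot: [-0.0, 0.988, 0.155, 0.0]
contact_force: [0.3, 0.4, 0.3]
grip_width: 0.0852
gripper_force: 0.0
```

Request:
{"op": "servo_tool", "data": {
  "commands": [
    [0,0,-0.01,0],
    [0,0,-0.02,0],
    [0,0,-0.03,0],
    [0,0,-0.04,0],
    [0,0,-0.04,0],
    [0,0,0,0],
    [0,0,0,0]
  ]
}}

```text
time_s: 12.02
tool_pos: [0.5262, 0.0602, 0.327]
ee_rot: [-0.0, 0.988, 0.155, 0.0]
contact_force: [1.1, 0.6, 0.8]
grip_width: 0.0853
gripper_force: 0.0
```

Run:
```python
from h import *
im=wrist("w5");s=r.sense();print(s["time_s"],s["tool_pos"],yaw(),s["contact_force"],s["joint_positions"].round(2))
for d in nets.trace("knob_neck","wrist")[:2]: print("knob",d["p"],d["location"],fpx2w(im,d["location"],.062),d["pixels"].sum())
```

```text
12.075 [0.52611914 0.06013288 0.32654268] -72.17694366340055 [ 0.42223344 -0.00689363  0.11663023] [-0.71  0.58  0.73  2.15 -0.65  0.64 -0.78]
knob 0.79 [545.9, 209.5] [ 0.58756602 -0.14851041  0.062     ] 1135
```

View pics/w5.png

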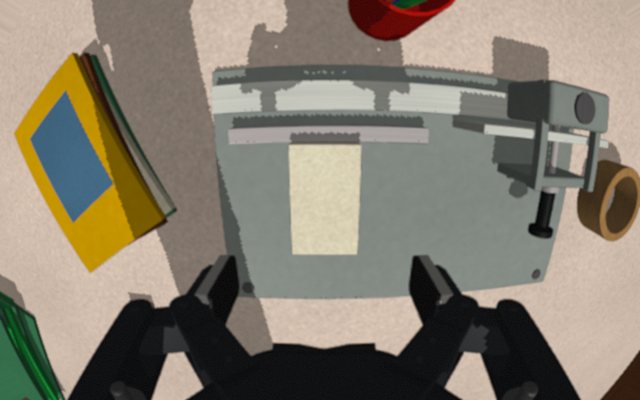

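Run:
```python
from h import *
im=wrist()
C=np.array([fpx2w(im,q,.044)[:2] for q in[(290,144),(361,144),(357,255),(292,254)]])
l=C[0]+C[1]-C[2]-C[3];print(C.round(4).tolist(),C.mean(0),np.degrees(np.arctan2(l[1],l[0])))
d=max(nets.trace("pad_center","wrist"),key=lambda d:-np.hypot(*(np.array(d["location"])-(325,200))))
print(d["location"],d["pixels"].sum());x,s=fitpad([(im,d["pixels"])],C.mean(0));print(x[:2],np.degrees(x[2]),s)
a=fpx2w(im,(229,143),.01);b=fpx2w(im,(428,142),.01);e=a-b;print(a,b,np.linalg.norm(e),np.degrees(np.arctan2(e[1],e[0])))
```

```text
[[0.5617, 0.0999], [0.5796, 0.0446], [0.4836, 0.0137], [0.4664, 0.0707]] [0.52282205 0.05723544] 17.42116389986688
[323.1, 194.4] 7737
[0.52166195 0.05764518] 198.03497308938972 0.9575495049504951
[0.54097628 0.15900971 0.01      ] [ 0.60051472 -0.02163744  0.01      ] 0.19020572063453456 108.24140305470608
```

Request:
{"op": "servo_tool", "data": {
  "commands": [
    [-0.0011,0.02,0,0],
    [-0.0011,0.03,0,0],
    [-0.0011,0.03,0,0],
    [-0.0011,0.03,0,0],
    [-0.002,0.03,0,0],
    [-0.002,0.03,0,0],
    [-0.002,0.03,0,0],
    [-0.001,0.0153,0,0],
    [0,0,0,0],
    [0,0,0,0]
  ],
  "grip": 0.06
}}

```text
time_s: 13.48
tool_pos: [0.5813, -0.1475, 0.3266]
ee_rot: [-0.001, 0.988, 0.155, -0.0]
contact_force: [-0.4, 0.1, -0.6]
grip_width: 0.0597
gripper_force: 0.0
```

Run:
```python
from h import *
im=wrist("w6");s=r.sense();print(s["time_s"],s["tool_pos"],yaw(),s["contact_force"],s["joint_positions"].round(2))
for d in nets.trace("knob_neck","wrist")[:2]: print("knob",d["p"],d["location"],fpx2w(im,d["location"],.062),d["pixels"].sum())
```

```text
13.525 [ 0.58138183 -0.14730336  0.32669975] -72.11927366313516 [-0.05205307 -0.06961433 -0.44251688] [-0.29  0.64  0.69  1.99 -0.61  0.72 -0.48]
knob 0.94 [325.0, 194.7] [ 0.58955034 -0.14617019  0.062     ] 1968
```

View pics/w6.png

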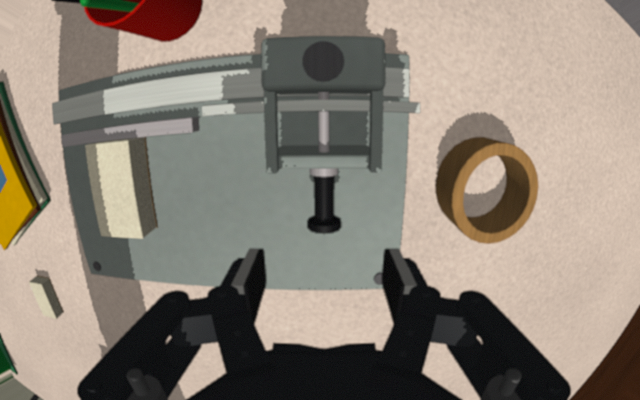

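Run:
```python
from h import *
im=wrist();s=r.sense();T=s["tool_pos"];a=np.radians(yaw()+90);ux=np.array([np.cos(a),np.sin(a),0]);uy=np.array([np.sin(a),-np.cos(a),0])
for n,q,z in[("flange/neck",(324,218),.074),("neck start",(323,179),.070),("neck mid",(323.5,197),.070),("lug front",(323,168),.088),("bush",(323,176),.07)]:
    X=fpx2w(im,q,z);print(n,X.round(4),"tool x,y off",((X-T)@ux).round(4),((X-T)@uy).round(4))
```

```text
flange/neck [ 0.5751 -0.1499  0.074 ] tool x,y off -0.0069 0.0005
neck start [ 0.6032 -0.1401  0.07  ] tool x,y off 0.0229 -0.0003
neck mid [ 0.5898 -0.1448  0.07  ] tool x,y off 0.0088 0.0001
lug front [ 0.6146 -0.1364  0.088 ] tool x,y off 0.0349 -0.0003
bush [ 0.6054 -0.1394  0.07  ] tool x,y off 0.0252 -0.0003
```

Request:
{"op": "servo_tool", "data": {
  "commands": [
    [0.003,0,0.01,0],
    [0.004,0,0.02,0],
    [0,0,0.02,0],
    [0,0,0.02,0],
    [0,0,0.02,0],
    [0,0,0.012,0],
    [0,0,0.008,0],
    [0,0,0,0],
    [0,0,0,0]
  ]
}}

```text
time_s: 14.75
tool_pos: [0.5883, -0.1466, 0.2175]
ee_rot: [0.0, 0.988, 0.155, 0.0]
contact_force: [-0.2, 0.2, -0.4]
grip_width: 0.0599
gripper_force: 0.0
```

Request:
{"op": "servo_tool", "data": {
  "commands": [
    [0,0,0,0],
    [0,0,0,0],
    [0,0,0,0],
    [0,0,0,0],
    [0,0,0,0],
    [0,0,0,0],
    [0,0,0,0],
    [0,0,0,0]
  ],
  "grip": 0.0,
  "newtons": 60
}}

```text
time_s: 15.75
tool_pos: [0.588, -0.1456, 0.2175]
ee_rot: [-0.001, 0.988, 0.155, -0.0]
contact_force: [-2.5, 3.4, 6.7]
grip_width: 0.0144
gripper_force: 58.3
```

Request:
{"op": "servo_tool", "data": {
  "commands": [
    [-0.002,0,0,0],
    [-0.003,0,0,0],
    [-0.003,0,0,0],
    [-0.003,0,0,0],
    [-0.003,0,0,0],
    [-0.002,0,0,0],
    [0,0,0,0],
    [0,0,0,0]
  ],
  "newtons": 80
}}

```text
time_s: 16.75
tool_pos: [0.575, -0.1496, 0.2176]
ee_rot: [-0.001, 0.988, 0.156, 0.002]
contact_force: [6.6, 5.4, 2.4]
grip_width: 0.0141
gripper_force: 78.0
```

Request:
{"op": "servo_tool", "data": {
  "commands": [
    [-0.002,0,0,0],
    [-0.002,0,0,0],
    [-0.001,0,0,0],
    [0,0,0,0],
    [0,0,0,0]
  ]
}}

```text
time_s: 17.38
tool_pos: [0.5706, -0.1511, 0.2176]
ee_rot: [-0.001, 0.988, 0.156, 0.002]
contact_force: [8.6, 6.8, -0.5]
grip_width: 0.0139
gripper_force: 77.9
```

Request:
{"op": "servo_tool", "data": {
  "commands": [
    [-0.001,0,0,0],
    [-0.001,0,0,0],
    [0,0,0,0],
    [0,0,0,0]
  ]
}}

```text
time_s: 17.88
tool_pos: [0.5697, -0.1512, 0.2176]
ee_rot: [-0.0, 0.988, 0.156, 0.003]
contact_force: [12.1, 7.9, -1.3]
grip_width: 0.0139
gripper_force: 78.0
```

Request:
{"op": "servo_tool", "data": {
  "commands": [
    [-0.001,0,0,0],
    [-0.001,0,0,0],
    [0,0,0,0],
    [0,0,0,0],
    [0,0,0,0]
  ]
}}

```text
time_s: 18.5
tool_pos: [0.5693, -0.1513, 0.2176]
ee_rot: [-0.0, 0.988, 0.157, 0.004]
contact_force: [17.8, 9.4, -5.7]
grip_width: 0.0135
gripper_force: 78.0
```

Run:
```python
from h import *
im=wrist();sd=get_image("side");s=r.sense();print(s["time_s"],s["tool_pos"],yaw(),s["contact_force"])
a=cv2.resize(im["frame"],(480,300));b=cv2.resize(sd["frame"][190:310,280:408],(320,300))
cv2.imwrite("pics/c7.png",np.hstack([a,b]))
d=max(nets.trace("pad_center","side"),key=lambda d:-np.hypot(*(np.array(d["location"])-(320,225))));
print(d["location"],fitpad([(sd,d["pixels"])],(.522,.057)))
```

```text
18.6 [ 0.56928184 -0.15127172  0.21766246] -71.9509059515653 [18.47337286 10.24960258 -4.65439562]
[321.8, 225.5] (array([0.51769188, 0.05588201, 3.47043874]), np.float64(0.9548156956004756))
```

View pics/c7.png

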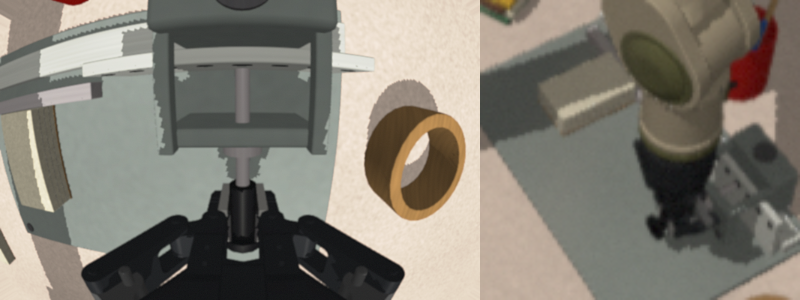

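The wrist view shows the knob held between the fingers, with the plunger rod drawn out at about (240,165) and the pad still square on the bar. The pull force climbed with almost no further travel, so the plunger is at its end stop.

```bash
python3 -c "
from h import *
print(ticket.sign_off())"
```

```text
the job is handed in; nothing more can be done
None
```

The job is handed in: the pad's short end sits squarely against the stop bar, released and centred on it, and the arm is still gripping the knob with the plunger drawn back to its end stop.

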